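# Prime the oil mister and snap its cap on

## Robot

A 7-joint arm with a two-finger parallel gripper is mounted at the origin on a cart in front of the work surface, level with it; the furniture and walls round the work are solid. World frame = base frame: x ahead of the robot, y to its left, z up, the work surface at z = 0. Lengths are in m, angles in rad, forces in N, time in s.
With the tool pointing down it reaches from about 0.4 to 0.9 m from the base axis. Payload 5.5 kg.
Tool frame: the origin (TCP) lies midway between the tips of the shut fingers; the grasp point (between the pads) lies 19 mm behind it; z points along the fingers, y is the line along which they close (so a half turn about z gives the same grasp; the last joint's range is limited). The gripper opens to 85 mm and grips with 20 to 120 N. Pads are 22 mm wide; open, the fingers measure 114 mm over their backs; the gripper's body (76 mm by 85 mm) begins 54 mm behind the grasp point. The pads swing forward as they close: fully open they stand 13 mm farther back than shut.
Start: joints at [1.384, 0.501, -0.427, 1.55, 0.221, 1.138, -0.21], TCP at [0.283, -0.585, 0.231] pointing down, gripper open.
Joint ranges: [-2.88, 2.88], [-0.31, 2.03], [-1.54, 1.56], [0.2, 2.42], [-1.41, 4.55], [0.19, 2.02], [-2.57, 2.57]. Speed limits (rad/s): [2.57, 2.57, 3.14, 3.14, 3.14, 3.14, 3.14].

## Interface

Orientations are given as [roll, pitch, yaw] about the fixed x, y, z axes, in that order (R = Rz(yaw) Ry(pitch) Rx(roll)).
In Python, from rig import env gives the robot as it stands.
- The arm moves only by the shell command python3 -m creep 'ROWS' [FORCE]. ROWS is JSON, a list of rows, each a list of 5 numbers: the shift along the tool's x, y, z in m, then the turn about the tool's z in degrees, then the closure in counts, from 0 (fully open) to 255 (shut). In form: [[tx, ty, tz, yaw, grip], ...]. A call has 1 to 10 rows; each row shifts and turns the commanded pose from where the row before left it, along the tool's axes as they then stand; what a row does not reach is not made up. A row lasts 1/12 s, in which the tool goes at most 41.7 mm and 7.16 degrees, less where a joint would pass 70% of its speed; a pose out of reach is approached as far as the arm can. A call is refused whole if a number of a shift passes 0.0417 or a number of a turn 7.16, either way. A call with a gripper value outside its range is refused whole. The fingers move at their own pace and stop on an object; FORCE is the grip in N (left out, the last holds). Time passes only in rows, so rows that do not move let the fingers close. It gives the time, the measured TCP pose, the force, the opening and the grip force at its end, in the units of the state.
- env.observe(): the state, without advancing time (a new reading comes with each control period).
- env.capture(name): name is "scene" or "side" or "wrist"; returns the picture (384x512x3 uint8, red, green, blue); there is no depth.
- env.camera_params(name): a dict with "K" (3x3 intrinsics, pixels), "rvec" (rotation vector, rad) and "tvec" (3), from world to camera coordinates, as OpenCV has them; the wrist camera has in their place "hand_eye" (4x4, takes a point from camera to tool coordinates, whose origin is the TCP and whose axes are the flange's). Camera axes: x right, y down, z forward; pixel columns grow to the right and rows downward; lengths in m; the calibration is good to about 2 mm. The wrist camera is an equidistant fisheye: a pixel r from the principal point sees the ray r / f radians off the axis. A picture is of the moment at which its call begins: read the wrist's pose just before it. camera_params takes no time and is no camera call.
- env.sign_off(): hands the job in; it is judged then, once.
The state is a dict: "t": time; "joint_positions": joint angles; "joint_velocities": joint speeds; "joint_torque": joint torques, N m; "tool_pos": TCP position; "tool_rot": TCP orientation; "ft_force": force on the tool from outside, world axes, zero at the start; "wrist_torque": the same for the moment, N m; "opening": opening from 0.0 (shut) to 1.0 (fully open); "gripper_force": force on a finger pad.
Only numpy, scipy, OpenCV 4.12 (cv2) and the standard library are available. Lean on these libraries where they do the work, as an engineer would, in place of code of your own. Each camera call takes 0.05 s, during which the arm holds its last target. There are 200 camera calls.

## Task

Of the two steel oil misters on the worktop one is open: first press its nozzle all the way down and let it spring back up. Then pick up its loose cap by the sides, lift it, set it over the nozzle and push it straight down until it snaps and sits fully home on the mister's shoulder. Finish still gripping the cap and still pushing it down firmly; do not let go, and leave the capped mister, the salt shaker and the spice jar as they are.

Things in the scene. Friction and masses are not known exactly. Their poses are not given: they have to be found in the camera images.
- mister_shoulder (a point): Shoulder of the open mister, on its axis: centre of the flat black ring (47 mm across, 110 mm above the worktop) on which the cap seats; z up. From it rises a black neck 28 mm across, 22 mm high, coned at the top. Four small sprung catches stand out 3.5 mm from the neck, widest 7 mm above the shoulder: the cap's bead must be pushed past them.
- nozzle_top (a point): Centre of the flat top of the open mister's white spray nozzle, a button 16 mm across on the mister's axis; at rest its top is 38.5 mm above the shoulder.
- nozzle (a joint): How far the nozzle is pressed, m: 0 up, 0.006 fully down. Sprung: about 2 N starts it, 5.5 N holds it fully down; it springs back by itself.
- cap_center (a point): Centre (half-way up) of the loose grey cap: a round stiff plastic cup 43 mm across, 60 mm tall, about 30 g, closed at the top, standing mouth down on the worktop; z to its closed top. Inside it is 38 mm across and 56 mm deep, so it clears the nozzle. Fully home, this point is 30 mm above the shoulder. It needs no turning.
- cap_mouth (a point): Centre of the loose cap's mouth, at its lower rim, 30 mm below its centre. An inner bead here (3.5 mm high, hole about 31 mm) meets the catches with the mouth about 10 mm above the shoulder; pushing past them takes roughly 8 to 15 N, then the force drops suddenly and the mouth comes to rest on the shoulder.
- cap_top (a point): Centre of the loose cap's closed top, 60 mm above its mouth.
- cap: The loose cap; origin at the centre of its mouth, z to the closed top.
- mister: The open mister: an upright steel bottle 52 mm across, about 149 mm tall with its nozzle, fixed to the worktop by its 64 mm foot; origin on its axis at the worktop, z up. Which of the two bottles' places it has varies. Wall cabinets hang 0.46 m above the back of the worktop: keep the wrist on the robot's side of them.
- mister_seat: The black shoulder ring of the open mister; origin at the centre of its upper face.
- twin: The other mister, the same but with its cap already on, 170 mm tall, fixed to the worktop; origin on its axis at the worktop. Leave alone.
- salt_center (a point): Centre of a glass salt shaker with a grey top, 44 mm across, 90 mm tall. Leave alone.
- spice_center (a point): Centre of a spice jar with a black lid, 45 mm across, 105 mm tall. Leave alone.
Mind the look-alikes: they are no part of the job. Of the things shaped like the cap, the grey one is meant.

How it is judged:
By the outcome, as a careful person would: the job done as asked, in the order asked, and still so for the second after the job is handed in, while the arm keeps its last pose, push and grip.
It also fails if it takes over 54 s, if anything falls off the work surface, if the arm or the gripper's body presses on something with over 40 N, if the wrist force passes 120 N, or if a joint passes its speed limit or range.

## Working session

There is one attempt and no reset: what is moved stays moved. The work goes in short steps, Python scripts to look and compute and a shell command to move; the robot and the scene stay as the last step left them, time stands still between calls to the robot, and variables do not carry over. Pictures are saved under pics/ and viewed, at most 10 in all, crops included, and the job is handed in when it is done.

```bash
ls; mkdir -p pics
python3 - <<'E'
from rig import env
import cv2,numpy as np
s=env.observe();print(s)
a=[]
for n in("scene","side"):
    im=env.capture(n);cv2.imwrite(f"pics/{n}0.png",im[:,:,::-1]);p=env.camera_params(n)
    print(n,p['K'],-cv2.Rodrigues(np.array(p['rvec'],float))[0].T@np.array(p['tvec']).ravel())
print(env.camera_params("wrist"))
E
```

```text
pics
{'t': 0.0, 'joint_positions': array([ 1.38421349,  0.50186266, -0.42679213,  1.55145244,  0.22079869,
        1.13830147, -0.21031592]), 'joint_velocities': array([ 3.28746981e-04, -1.09307539e-03,  7.49900295e-04,  2.17298633e-03,
        3.83147827e-04,  8.82976245e-04,  3.52978889e-05]), 'joint_torque': array([ 3.84894674e-04, -5.69505465e+01, -5.81605643e+00, -2.80938399e+01,
        1.05023850e-02,  1.16647707e-02,  5.39895851e-06]), 'tool_pos': array([ 0.2822585 , -0.58474236,  0.23024913]), 'tool_rot': array([-3.13962725e+00, -7.09516556e-05,  4.49822459e-01]), 'ft_force': array([ 0.61657197, -0.01659433, -1.13128869]), 'wrist_torque': array([ 0.01260954, -0.01973929, -0.01622133]), 'gripper_force': 0.0, 'opening': 1.0040093817847695}
scene [[494.16709398   0.         259.01097491]
 [  0.         494.16709398 192.52504554]
 [  0.           0.           1.        ]] [-0.4199896  -0.86926997  0.76392677]
side [[477.7106422    0.         259.84068353]
 [  0.         477.7106422  187.29200964]
 [  0.           0.           1.        ]] [ 0.21195085 -1.14842494  0.88777912]
{'K': array([[297.31863964,   0.        , 256.09064955],
       [  0.        , 297.31863964, 191.55090491],
       [  0.        ,   0.        ,   1.        ]]), 'hand_eye': array([[ 8.07030598e-05, -9.44773511e-01, -3.27723980e-01,
         8.49318325e-02],
       [ 9.99999665e-01, -1.90509394e-04,  7.95459832e-04,
         7.59462432e-04],
       [-8.13963875e-04, -3.27723935e-01,  9.44773179e-01,
        -1.42103088e-01],
       [ 0.00000000e+00,  0.00000000e+00,  0.00000000e+00,
         1.00000000e+00]])}
```

View pics/scene0.png

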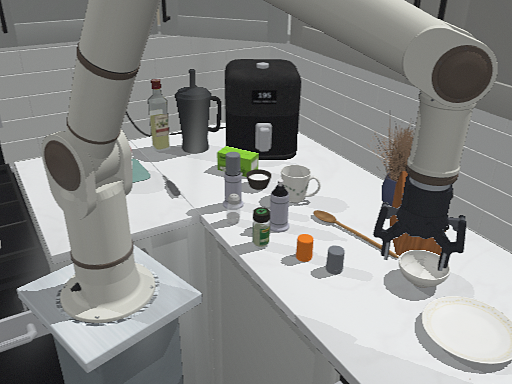

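View pics/side0.png

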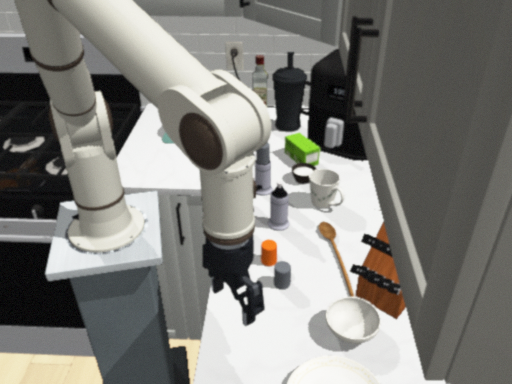

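Scene: the open mister (black neck) is at about (280,207), the capped twin at (233,180), the grey cap at (335,260) and the orange decoy at (305,248). In side the open mister is at (279,208) and the grey cap at (283,275). I'll measure by masks and enlarge the crops.

```bash
cat > h.py <<'E'
import cv2,numpy as np
from rig import env
def ray(n,uv):
    p=env.camera_params(n);R=cv2.Rodrigues(np.array(p['rvec'],float))[0];t=np.array(p['tvec'],float).ravel()
    d=R.T@np.linalg.inv(p['K'])@np.array([*uv,1.]);return -R.T@t,d/np.linalg.norm(d)
def onz(n,uv,z):
    c,d=ray(n,uv);return c+d*(z-c[2])/d[2]
def tri(a,b):
    (c,d),(e,f)=ray("scene",a),ray("side",b)
    A=sum(np.eye(3)-np.outer(q,q) for q in(d,f));B=(np.eye(3)-np.outer(d,d))@c+(np.eye(3)-np.outer(f,f))@e
    x=np.linalg.solve(A,B);return x,abs(np.dot(np.cross(d,f),e-c))/np.linalg.norm(np.cross(d,f))
def proj(n,X):
    p=env.camera_params(n);return cv2.projectPoints(np.array(X,float).reshape(-1,3),np.array(p['rvec'],float),np.array(p['tvec'],float),p['K'],None)[0].reshape(-1,2)
E
python3 - <<'E'
from h import *
a=cv2.imread("pics/scene0.png");b=cv2.imread("pics/side0.png")
f=lambda i,x,y,w,h:cv2.resize(i[y:y+h,x:x+w],None,fx=4,fy=4,interpolation=cv2.INTER_CUBIC)
cv2.imwrite("pics/c1.png",np.hstack([f(a,260,175,100,110),f(b,245,178,60,110)]))
def dark(i,x,y,w,h):
    g=cv2.cvtColor(i,cv2.COLOR_BGR2GRAY)[y:y+h,x:x+w];m=(g<130).astype(np.uint8)
    n,l,s,c=cv2.connectedComponentsWithStats(m)
    for k in range(1,n):
        if s[k][4]>60:print(s[k]+[x,y,0,0,0],c[k]+[x,y])
print("cap");dark(a,318,238,35,45);dark(b,268,256,30,40)
E
```

```text
cap
[324 246  20  29 393] [334.37150127 260.95419847]
[268 256   8  10  66] [271.09090909 259.78787879]
[273 266  17  23 282] [281.20212766 278.71631206]
```

View pics/c1.png

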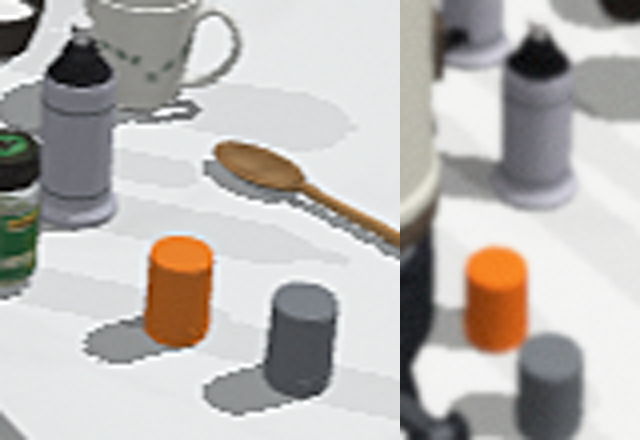

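The crop shows the grey cap's top centre at scene (336,249.8) and side (283,266). The nozzle top is at scene (280.2,183.2) and side (280.2,185).

Run:
```python
from h import *
print("cap top",tri((336,249.8),(283,266)),onz("scene",(336,249.8),.06),onz("side",(283,266),.06))
print("noz",tri((280.2,183.2),(280.2,185)),onz("scene",(280.2,183.2),.1485),onz("side",(280.2,185),.1485))
# bottle mid: body axis pixel at mid-height between rims; foot
```

```text
cap top (array([ 0.44671548, -0.3207221 ,  0.05522368]), np.float64(0.001810409987649708)) [ 0.44180475 -0.32330843  0.06      ] [ 0.44504612 -0.32672252  0.06      ]
noz (array([ 0.49644546, -0.08714283,  0.13453217]), np.float64(0.0030522669693855277)) [ 0.4780215  -0.10213043  0.1485    ] [ 0.49058187 -0.10939707  0.1485    ]
```

```bash
python3 -m creep '[[0.015,-0.012,0,0,0],[0.03,-0.024,0,0,0],[0.03,-0.024,0,0,0],[0.03,-0.024,0,0,0],[0.03,-0.024,0,0,0],[0.03,-0.024,0,0,0],[0.03,-0.024,0,0,0],[0.02,-0.016,0,0,0],[0,0,0,0,0],[0,0,0,0,0]]'
python3 - <<'E'
from h import *
s=env.observe();print(s['tool_pos'],s['tool_rot'],s['joint_positions'],s['ft_force'])
im=env.capture("wrist");cv2.imwrite("pics/w1.png",cv2.resize(im[:,:,::-1],(768,576)));cv2.imwrite("pics/w1r.png",im[:,:,::-1])
E
```

```text
t: 0.93
tool_pos: [0.4023, -0.3352, 0.2313]
tool_rot: [-3.142, 0.0, 0.454]
ft_force: [-0.2, -0.6, -0.2]
opening: 1.002
gripper_force: 0.0
[ 0.40227383 -0.33517132  0.23133406] [-3.14151735e+00  1.35058748e-04  4.54075937e-01] [ 1.11054645  0.28809272 -0.55274475  1.86330547  0.17413752  1.03805848
 -0.62942568] [-0.22457369 -0.57846818 -0.21143946]
```

View pics/w1.png

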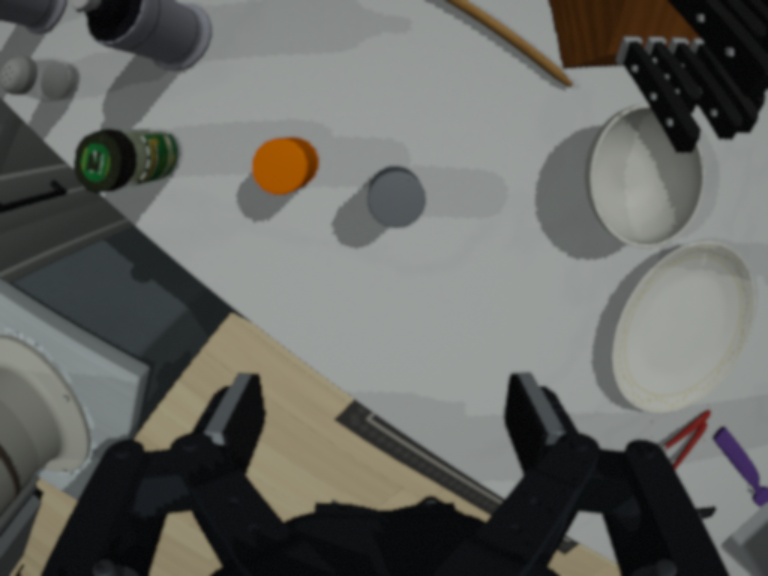

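The wrist view shows the cap top at about (396,197) of 768x576, the nozzle at (88,4), the spice lid at (103,160), the salt top at (17,75) and the orange decoy at (282,165).

```bash
cat >> h.py <<'E'
from scipy.spatial.transform import Rotation as Ro
def wz(uv,z,pos,rot):
    p=env.camera_params("wrist");K=p['K'];x=(np.array(uv)-[K[0,2],K[1,2]])/K[0,0];r=np.hypot(*x)
    d=np.array([*(x/r*np.sin(r)),np.cos(r)]) if r>0 else np.array([0,0,1.]);H=p['hand_eye'];R=Ro.from_euler('xyz',rot).as_matrix()
    c=R@H[:3,3]+pos;d=R@H[:3,:3]@d;return c+d*(z-c[2])/d[2]
E
python3 - <<'E'
from h import *
P=[ 0.40227383,-0.33517132,0.23133406];Q=[-3.14151735,0,0.454076]
im=cv2.imread("pics/w1r.png");g=cv2.cvtColor(im,cv2.COLOR_BGR2GRAY)
c=cv2.HoughCircles(g[100:160,230:300],cv2.HOUGH_GRADIENT,1,30,param1=60,param2=10,minRadius=15,maxRadius=24);print(c+[230,100,0])
for n,uv,z in(("cap",(396/1.5,197/1.5),.06),("hough",c[0][0][:2]+[230,100],.06),("noz",(88/1.5,4/1.5),.1485),("spice",(103/1.5,160/1.5),.105),("salt",(17/1.5,75/1.5),.09),("orange",(282/1.5,165/1.5),.06)):print(n,wz(uv,z,P,Q))
E
```

```text
[[[263.5        131.5         19.89999962]]]
cap [ 0.44550307 -0.32448667  0.06      ]
hough [ 0.44510933 -0.32409185  0.06      ]
noz [ 0.48973337 -0.10274525  0.1485    ]
spice [ 0.39387218 -0.1270881   0.105     ]
salt [ 0.42331799 -0.00054249  0.09      ]
orange [ 0.43192201 -0.24148026  0.06      ]
```

```bash
python3 -m creep '[[0.012,-0.017,0,0,255],[0.024,-0.034,0,0,255],[0.024,-0.034,0,0,255],[0.024,-0.034,0,0,255],[0.024,-0.034,0,0,255],[0.012,-0.016,0,0,255],[0,0,0,0,255],[0,0,0,0,255],[0,0,0,0,255]]' 40
python3 - <<'E'
from h import *
s=env.observe();print(s['tool_pos'],s['tool_rot'],s['ft_force'])
np.save("w2.npy",[s['tool_pos'],s['tool_rot']])
im=env.capture("wrist");cv2.imwrite("pics/w2.png",cv2.resize(im[:,:,::-1],(768,576)));cv2.imwrite("pics/w2r.png",im[:,:,::-1])
E
```

```text
t: 1.73
tool_pos: [0.4357, -0.1348, 0.2312]
tool_rot: [3.141, 0.001, 0.447]
ft_force: [-0.5, -0.5, -0.0]
opening: 0.006
gripper_force: 0.0
[ 0.43571024 -0.13476808  0.23116318] [3.14130624e+00 5.38370806e-04 4.46873414e-01] [-0.48546266 -0.47835612 -0.04411893]
```

View pics/w2.png

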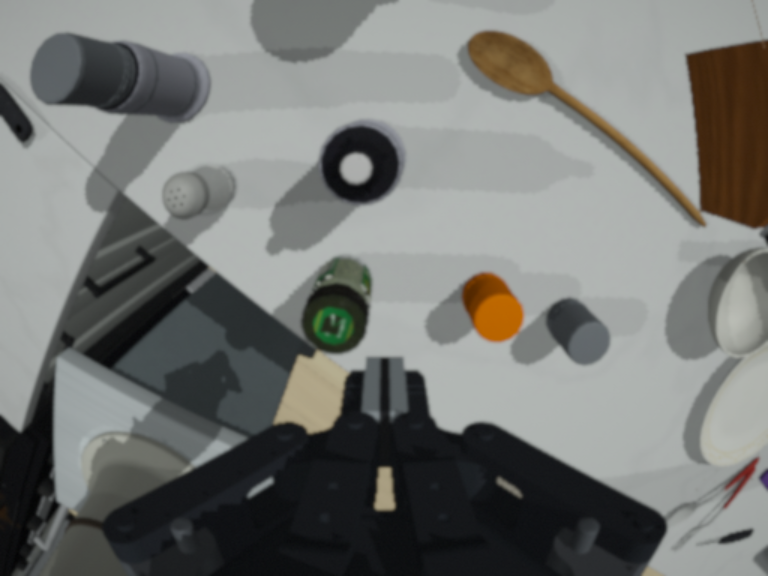

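The nozzle's white disc is at (356,169), with the black shoulder ring round it at (360,163). The twin's cap top is at (67,68), the salt at (183,194) and the spice at (335,320).

Run:
```python
from h import *
P,Q=np.load("w2.npy");im=cv2.imread("pics/w2r.png");g=cv2.cvtColor(im,cv2.COLOR_BGR2GRAY)
x0,y0=212,78;c=g[y0:138,x0:272];
bl=(c<70).astype(np.uint8);k=max(cv2.findContours(bl,cv2.RETR_EXTERNAL,cv2.CHAIN_APPROX_NONE)[0],key=cv2.contourArea)
e=cv2.fitEllipse(k);print("ring",e)
m=np.zeros_like(c);cv2.drawContours(m,[k],-1,1,-1);w=((c>120)&(m>0)).astype(np.uint8)
n,l,s,ce=cv2.connectedComponentsWithStats(w);i=1+np.argmax(s[1:,4]);print(s[i],ce[i])
N=wz(ce[i]+[x0,y0],.1485,P,Q);S=wz(np.array(e[0])+[x0,y0],.11,P,Q);print("noz",N,"shoulder",S)
print("twin",wz((67/1.5,68/1.5),.17,P,Q),"salt",wz((183/1.5,194/1.5),.09,P,Q),"spice",wz((335/1.5,320/1.5),.105,P,Q))
d=Ro.from_euler('xyz',Q).as_matrix().T@(N-P);print("tool delta",d)
```

```text
ring ((27.4935245513916, 31.412322998046875), (49.6741828918457, 50.43930435180664), 63.53522872924805)
[ 15  24  21  20 320] [25.00625 33.65   ]
noz [ 0.49335382 -0.09235838  0.1485    ] shoulder [ 0.49276851 -0.09241357  0.11      ]
twin [0.48752627 0.07561719 0.17      ] salt [0.42558668 0.01078406 0.09      ] spice [ 0.39432083 -0.11992736  0.105     ]
tool delta [ 0.0703549  -0.01335829  0.08262149]
```

```bash
python3 -m creep '[[0.035,-0.007,0,0,255],[0.035,-0.0064,0,0,255],[0,0,0.025,0,255],[0,0,0.03,0,255],[0,0,0.017,0,255],[0,0,0,0,255],[0,0,0,0,255]]'; python3 -c "
from h import *
s=env.observe();print(s['tool_pos'],s['tool_rot'],s['ft_force'])"
```

```text
t: 2.37
tool_pos: [0.4924, -0.0915, 0.1585]
tool_rot: [-3.14, 0.002, 0.447]
ft_force: [-0.1, 0.2, 0.6]
opening: -0.002
gripper_force: 0.0
[ 0.49241136 -0.09152239  0.15845777] [-3.13968704e+00  1.97328751e-03  4.47247901e-01] [-0.07700237  0.20403485  0.5593412 ]
```

```bash
python3 -m creep '[[0,0,0.006,0,255],[0,0,0.004,0,255],[0,0,0.002,0,255],[0,0,0.002,0,255],[0,0,0,0,255],[0,0,0,0,255]]'
```

```text
t: 2.87
tool_pos: [0.4939, -0.0908, 0.146]
tool_rot: [3.14, -0.001, 0.449]
ft_force: [0.2, -2.6, 3.2]
opening: 0.002
gripper_force: 1.6
```

```bash
python3 -m creep '[[0,0,0.002,0,255],[0,0,0.002,0,255],[0,0,0,0,255],[0,0,0,0,255]]'
```

```text
t: 3.2
tool_pos: [0.494, -0.0908, 0.1425]
tool_rot: [3.14, -0.0, 0.45]
ft_force: [-2.5, -3.6, 12.4]
opening: -0.002
gripper_force: 6.3
```

```bash
python3 -m creep '[[0,0,0.001,0,255],[0,0,0,0,255],[0,0,0,0,255]]'
```

```text
t: 3.45
tool_pos: [0.494, -0.0908, 0.1423]
tool_rot: [3.139, -0.0, 0.45]
ft_force: [-6.0, -2.4, 20.4]
opening: 0.003
gripper_force: 10.5
```

```bash
python3 -m creep '[[0,0,-0.015,0,255],[0,0,-0.03,0,255],[0,0,-0.02,0,255],[-0.02,0.026,0,0,75],[-0.0245,0.032,0,0,75],[-0.025,0.033,0,0,75],[-0.025,0.033,0,0,75],[-0.025,0.033,0,0,75],[-0.025,0.032,0,0,75],[0,0,0,0,75]]'
python3 - <<'E'
from h import *
s=env.capture("scene");im=env.capture("scene");cv2.imwrite("pics/s2.png",cv2.resize(im[165:285,220:380,::-1],None,fx=5,fy=5,interpolation=cv2.INTER_CUBIC))
s=env.observe();P,Q=s['tool_pos'],s['tool_rot'];print(P,Q,s['opening'],s['ft_force'])
R=Ro.from_euler('xyz',Q).as_matrix();print(R.T@(np.array([.4453,-.3243,.014])-P))
np.save("w3.npy",[P,Q]);im=env.capture("wrist");cv2.imwrite("pics/w3r.png",im[:,:,::-1])
E
```

```text
t: 4.28
tool_pos: [0.4412, -0.3326, 0.2042]
tool_rot: [3.14, 0.003, 0.438]
ft_force: [-0.2, 0.2, -1.0]
opening: 0.709
gripper_force: 0.0
[ 0.44412244 -0.32446375  0.20433261] [-3.13981884e+00  4.37103884e-05  4.45376544e-01] 0.7130000008712809 [ 0.09285102  0.16002519 -0.24644067]
[0.00114155 0.00069713 0.19033162]
```

View pics/w3r.png

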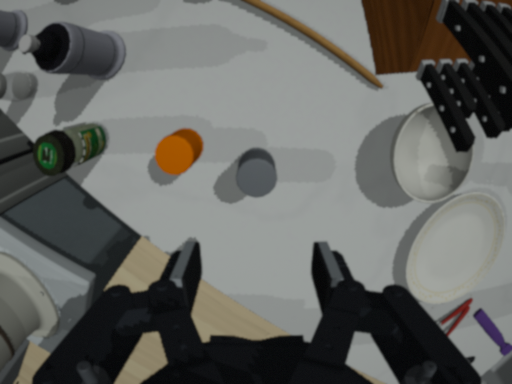

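The cap top is centred at about (257,176), midway between the fingers (columns 200 to 315). The nozzle is up again at (30,43).

```bash
python3 -c "
from h import *
P,Q=np.load('w3.npy');X=wz((257,176),.06,P,Q);print(X,Ro.from_euler('xyz',Q).as_matrix().T@(X-P))"
python3 -m creep '[[0.001,0.0005,0.025,0,75],[0,0,0.04,0,75],[0,0,0.04,0,75],[0,0,0.04,0,75],[0,0,0.025,0,75],[0,0,0.01,0,75],[0,0,0.008,0,75],[0,0,0,0,75],[0,0,0,0,75]]'
```

```text
[ 0.44670162 -0.32506606  0.06      ] [0.00207442 0.00191067 0.14432936]
t: 5.18
tool_pos: [0.4478, -0.3228, 0.0185]
tool_rot: [3.14, -0.001, 0.451]
ft_force: [-1.0, -0.5, 0.5]
opening: 0.704
gripper_force: 0.0
```

```bash
python3 -m creep '[[0,0,0,0,255],[0,0,0,0,255],[0,0,0,0,255],[0,0,0,0,255],[0,0,0,0,255]]' 70; python3 -m creep '[[0,0,-0.02,0,255],[0,0,-0.03,0,255],[0,0,-0.04,0,255],[0,0,-0.04,0,255],[0,0,-0.03,0,255],[0,0,-0.01,0,255],[0,0,0,0,255],[0,0,0,0,255]]'
python3 - <<'E'
from h import *
s=env.observe();P,Q=s['tool_pos'],s['tool_rot'];print(P,Q)
np.save("w4.npy",[P,Q]);im=env.capture("wrist");cv2.imwrite("pics/w4r.png",im[:,:,::-1])
E
```

```text
t: 5.6
tool_pos: [0.448, -0.324, 0.0196]
tool_rot: [3.138, -0.002, 0.45]
ft_force: [-0.2, 0.8, 5.1]
opening: 0.486
gripper_force: 70.3
t: 6.27
tool_pos: [0.4463, -0.3236, 0.188]
tool_rot: [3.139, -0.0, 0.449]
ft_force: [-0.4, -0.1, -0.9]
opening: 0.487
gripper_force: 70.8
[ 0.44632425 -0.3236013   0.18802017] [ 3.13948596e+00 -9.24479722e-05  4.49274275e-01]
```

View pics/w4r.png

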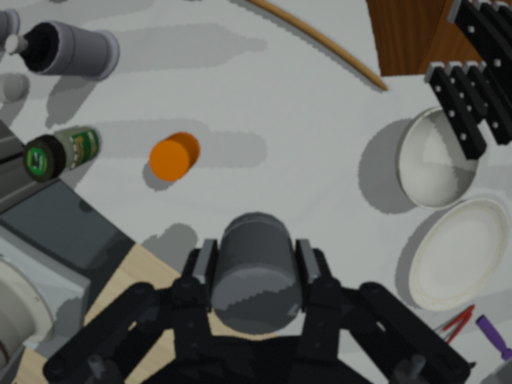

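Cap is held: its near mouth rim is at (257,212), the far edge of its top at (257,332), and its sides at columns 210 to 302. I'll use those to get the cap's offset in the tool frame.

Run:
```python
from h import *
P=np.array([0,0,0.]);Q=[0,0,0]   # tool frame
print("near mouth rim",wz((257,212),.0188,P,Q),"-> x-.0215")
print("far top edge",wz((257,332),-.0412,P,Q),"-> x+.0215")
for u in(210,302):print(wz((u,288),-.0412,P,Q))
P,Q=np.load("w4.npy");R=Ro.from_euler('xyz',Q).as_matrix()
for A in((.493,-.0924,.152+.0188),(.494,-.0924,.152+.0188)):print(R.T@(np.array(A)-P))
```

```text
near mouth rim [0.01639676 0.00142959 0.0188    ] -> x-.0215
far top edge [-0.02027477  0.00127865 -0.0412    ] -> x+.0215
[ 0.00649386 -0.01876619 -0.0412    ]
[ 0.00647552  0.02038782 -0.0412    ]
[ 0.14245566 -0.18802153  0.01683728]
[ 0.14335642 -0.18758722  0.01683827]
```

```bash
python3 -m creep '[[0.012,-0.016,0,0,255],[0.024,-0.031,0,0,255],[0.024,-0.0315,0,0,255],[0.024,-0.0315,0,0,255],[0.024,-0.0315,0,0,255],[0.024,-0.031,0,0,255],[0.012,-0.0155,0,0,255],[0,0,0,0,255],[0,0,0,0,255]]'
python3 - <<'E'
from h import *
v=[]
for n,(x,y,w,h) in(("scene",(240,130,80,110)),("side",(240,130,80,110))):
    im=env.capture(n);cv2.imwrite(f"pics/{n}5r.png",im[:,:,::-1]);v.append(cv2.resize(im[y:y+h,x:x+w,::-1],None,fx=5,fy=5,interpolation=cv2.INTER_CUBIC))
cv2.imwrite("pics/s5.png",np.hstack(v))
P=np.mean([ (env.observe()['tool_pos'])],axis=0);Q=env.observe()['tool_rot'];print(P,Q)
E
```

```text
t: 7.07
tool_pos: [0.4933, -0.0895, 0.1856]
tool_rot: [-3.139, 0.002, 0.454]
ft_force: [0.5, -1.3, 0.6]
opening: 0.489
gripper_force: 70.8
[ 0.49318277 -0.09221581  0.18586028] [-3.14009334e+00  2.38289259e-03  4.48782699e-01]
```

View pics/s5.png

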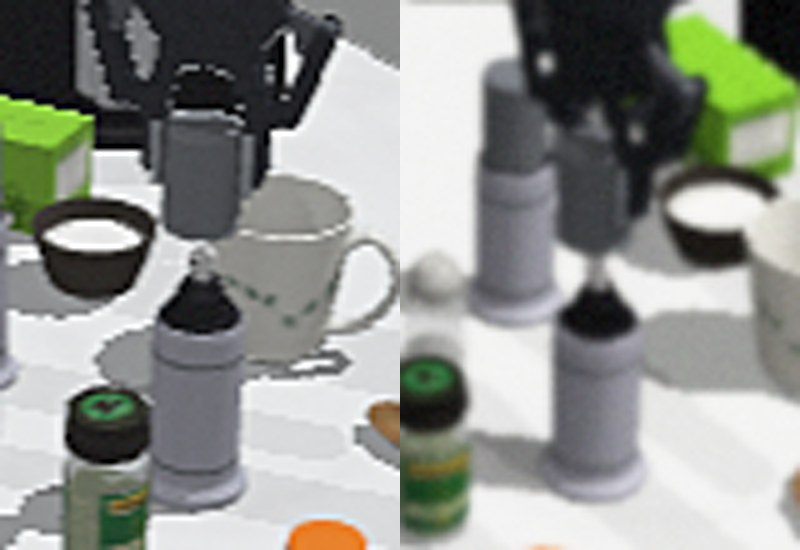

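The cap is about over the nozzle. Scene crop: cap centre column 202, nozzle 202, bottle 198. Side crop: cap 593, nozzle 598, bottle 597. Checking that with projected axes.

Run:
```python
from h import *
A=(.493,-.0924)
for n in("scene","side"):
    g=cv2.GaussianBlur(cv2.cvtColor(cv2.imread(f"pics/{n}5r.png"),cv2.COLOR_BGR2GRAY),(1,1),0).astype(float)
    q=proj(n,[(*A,z) for z in(.05,.07,.09,.1485,.175,.185,.2)]);print(n,q.round(1).tolist())
    for v in list(range(156,176,3))+list(range(202,224,4)):
        r=g[v,262-10:300] if n=="scene" else g[v,265:300]
        print(v,r.astype(int)[:48].tolist())
```

```text
scene [[279.7, 211.3], [280.0, 205.2], [280.3, 198.9], [281.2, 180.2], [281.6, 171.5], [281.8, 168.2], [282.0, 163.1]]
156 [170, 169, 147, 106, 108, 126, 96, 36, 44, 47, 48, 49, 49, 44, 48, 47, 43, 39, 97, 101, 55, 68, 89, 85, 81, 84, 84, 85, 85, 77, 69, 69, 66, 106, 139, 107, 49, 32, 30, 33, 33, 16, 216, 255, 255, 255, 253, 245]
159 [107, 108, 103, 121, 158, 155, 97, 0, 0, 0, 0, 0, 0, 1, 0, 4, 17, 40, 95, 101, 63, 68, 80, 81, 79, 76, 77, 79, 79, 79, 77, 76, 78, 76, 74, 50, 85, 117, 87, 28, 25, 50, 195, 239, 228, 227, 226, 227]
162 [133, 152, 160, 163, 169, 145, 184, 222, 217, 216, 217, 218, 217, 218, 222, 183, 79, 38, 98, 91, 60, 79, 81, 80, 79, 80, 77, 79, 80, 78, 79, 78, 77, 75, 73, 62, 93, 115, 81, 29, 25, 52, 199, 242, 232, 229, 228, 227]
165 [168, 165, 165, 168, 161, 131, 180, 225, 217, 215, 217, 214, 213, 213, 211, 216, 222, 202, 141, 75, 54, 76, 80, 79, 81, 79, 80, 80, 79, 79, 77, 78, 76, 74, 71, 68, 99, 105, 63, 24, 40, 123, 157, 149, 146, 150, 157, 192]
168 [172, 159, 151, 136, 123, 134, 223, 253, 245, 242, 238, 235, 233, 232, 231, 230, 230, 232, 236, 234, 162, 63, 77, 82, 
[... 3499 characters left out ...]
[242, 244, 243, 242, 229, 171, 110, 94, 97, 97, 101, 104, 109, 111, 116, 125, 130, 135, 142, 147, 151, 156, 179, 211, 229, 231, 232, 231, 232, 233, 231, 231, 232, 234, 238]
214 [236, 241, 242, 240, 225, 167, 111, 96, 97, 100, 101, 106, 106, 114, 115, 125, 134, 140, 144, 147, 151, 152, 177, 215, 229, 232, 231, 231, 232, 233, 233, 232, 233, 232, 230]
218 [137, 139, 143, 152, 136, 112, 97, 93, 95, 98, 101, 105, 109, 116, 123, 128, 133, 139, 143, 147, 147, 161, 194, 231, 238, 238, 235, 233, 232, 233, 231, 232, 232, 232, 231]
222 [127, 122, 112, 107, 104, 99, 89, 84, 92, 95, 97, 102, 107, 115, 117, 123, 129, 131, 133, 131, 137, 156, 179, 201, 226, 236, 242, 243, 243, 243, 241, 239, 235, 232, 232]
```

The fixed views put the cap about 2–3 mm short in +x. I'll correct that and lower to just above the neck.

```bash
python3 -m creep '[[0.002,0.001,0,0,255],[0,0,0.012,0,255],[0,0,0.012,0,255],[0,0,0.006,0,255],[0,0,0,0,255],[0,0,0,0,255]]';  python3 -m creep '[[0,0,0.003,0,255],[0,0,0.003,0,255],[0,0,0,0,255],[0,0,0,0,255]]';python3 -m creep '[[0,0,0.002,0,255],[0,0,0.002,0,255],[0,0,0,0,255],[0,0,0,0,255]]'
```

```text
t: 7.67
tool_pos: [0.4959, -0.0913, 0.1564]
tool_rot: [-3.14, 0.001, 0.45]
ft_force: [-0.2, 0.0, -0.3]
opening: 0.486
gripper_force: 70.8
t: 8.0
tool_pos: [0.4966, -0.0912, 0.1514]
tool_rot: [3.141, -0.0, 0.45]
ft_force: [-0.1, -0.5, -0.6]
opening: 0.487
gripper_force: 70.8
t: 8.33
tool_pos: [0.4965, -0.0913, 0.1472]
tool_rot: [-3.141, 0.0, 0.45]
ft_force: [0.4, 0.2, 0.1]
opening: 0.49
gripper_force: 70.8
```

```bash
python3 -m creep '[[0,0,0.002,0,255],[0,0,0.002,0,255],[0,0,0,0,255],[0,0,0,0,255]]';  python3 -m creep '[[0,0,0.002,0,255],[0,0,0.001,0,255],[0,0,0,0,255],[0,0,0,0,255]]'
```

```text
t: 8.67
tool_pos: [0.4965, -0.0912, 0.1431]
tool_rot: [-3.141, 0.0, 0.45]
ft_force: [0.2, -0.5, -0.7]
opening: 0.485
gripper_force: 70.8
t: 9.0
tool_pos: [0.4966, -0.091, 0.1403]
tool_rot: [-3.141, -0.0, 0.45]
ft_force: [-0.7, 0.3, -0.2]
opening: 0.49
gripper_force: 70.8
```

Past the cone without any side force, so it is centred. Now the push.

```bash
for i in 1; do python3 -m creep '[[0,0,0.0015,0,255],[0,0,0.001,0,255],[0,0,0,0,255]]'; done;  python3 -m creep '[[0,0,0.001,0,255],[0,0,0.001,0,255],[0,0,0,0,255]]'
```

```text
t: 9.25
tool_pos: [0.4968, -0.0903, 0.1378]
tool_rot: [-3.141, -0.001, 0.45]
ft_force: [-0.0, 2.9, 1.2]
opening: 0.486
gripper_force: 71.1
t: 9.5
tool_pos: [0.4975, -0.0907, 0.1369]
tool_rot: [3.141, -0.001, 0.45]
ft_force: [-1.2, 3.7, 8.9]
opening: 0.49
gripper_force: 71.8
```

```bash
python3 -m creep '[[0.0003,-0.0006,0.001,0,255],[0,0,0,0,255],[0,0,0,0,255]]'; python3 -m creep '[[0,0,0.001,0,255],[0,0,0,0,255],[0,0,0,0,255]]'
```

```text
t: 9.75
tool_pos: [0.4966, -0.0906, 0.1347]
tool_rot: [3.142, -0.0, 0.45]
ft_force: [1.2, 1.4, 0.2]
opening: 0.49
gripper_force: 70.9
t: 10.0
tool_pos: [0.4962, -0.0906, 0.1333]
tool_rot: [-3.141, 0.001, 0.45]
ft_force: [-0.1, 1.8, -1.7]
opening: 0.49
gripper_force: 70.8
```

```bash
python3 -m creep '[[0,0,0.001,0,255],[0,0,0,0,255],[0,0,0,0,255]]'; python3 -m creep '[[0,0,0.001,0,255],[0,0,0,0,255],[0,0,0,0,255]]'
```

```text
t: 10.25
tool_pos: [0.4958, -0.0903, 0.1319]
tool_rot: [-3.14, 0.001, 0.45]
ft_force: [1.1, 3.3, -8.1]
opening: 0.489
gripper_force: 71.7
t: 10.5
tool_pos: [0.4963, -0.0907, 0.1316]
tool_rot: [-3.141, 0.001, 0.45]
ft_force: [-0.1, 2.4, -4.5]
opening: 0.487
gripper_force: 72.1
```

Snapped past the catches, which now pull the cap down. Continuing until it bears on the shoulder.

```bash
python3 -m creep '[[0,0,0.001,0,255],[0,0,0.001,0,255],[0,0,0,0,255],[0,0,0,0,255]]'; python3 -m creep '[[0,0,0.001,0,255],[0,0,0,0,255],[0,0,0,0,255]]'
```

```text
t: 10.83
tool_pos: [0.4969, -0.0911, 0.1301]
tool_rot: [3.141, -0.0, 0.449]
ft_force: [-0.6, 0.2, -0.8]
opening: 0.49
gripper_force: 72.3
t: 11.08
tool_pos: [0.497, -0.0911, 0.1296]
tool_rot: [3.14, -0.0, 0.45]
ft_force: [-1.1, 0.3, 5.1]
opening: 0.484
gripper_force: 72.8
```

```bash
python3 -m creep '[[0,0,0.001,0,255],[0,0,0.001,0,255],[0,0,0,0,255],[0,0,0,0,255]]'; python3 -m creep '[[0,0,0.0006,0,255],[0,0,0,0,255],[0,0,0,0,255],[0,0,0,0,255]]'
python3 - <<'E'
from h import *
v=[]
for n in("scene","side"):
    im=env.capture(n);v.append(cv2.resize(im[130:240,240:320,::-1],None,fx=5,fy=5,interpolation=cv2.INTER_CUBIC))
cv2.imwrite("pics/s6.png",np.hstack(v));print(env.observe()['ft_force'],env.observe()['tool_pos'])
E
```

```text
t: 11.42
tool_pos: [0.4971, -0.0911, 0.1294]
tool_rot: [3.139, 0.001, 0.449]
ft_force: [-9.4, 0.2, 23.7]
opening: 0.483
gripper_force: 74.7
t: 11.75
tool_pos: [0.4971, -0.0911, 0.1294]
tool_rot: [3.139, 0.001, 0.45]
ft_force: [-10.5, 0.4, 29.7]
opening: 0.489
gripper_force: 75.4
[-11.3885908    0.30602319  29.81739262] [ 0.49714912 -0.09107527  0.12941849]
```

View pics/s6.png

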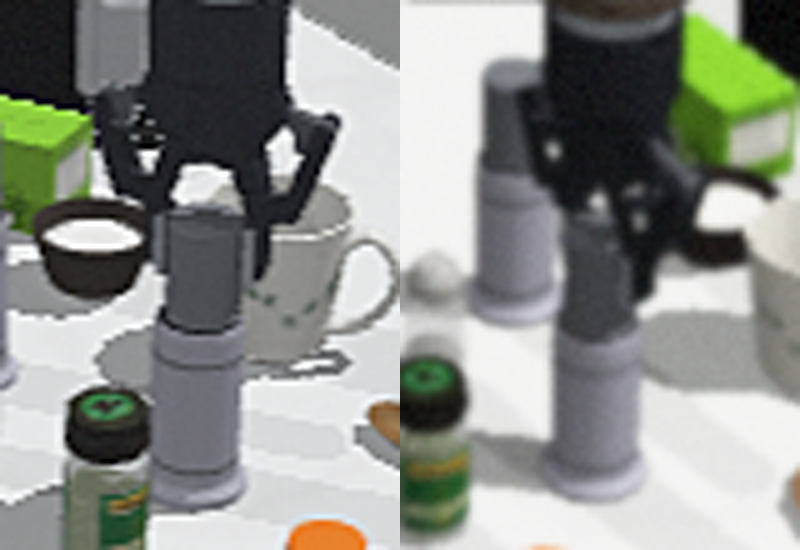

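The cap sits on the shoulder with no gap at either view (crop rows about 325–335), and the 30 N push is steady. Handing in.

```bash
python3 -c "
from rig import env
print(env.sign_off())"
```

```text
the job is handed in; nothing more can be done
None
```

I pressed the nozzle fully down and it sprang back, then snapped the grey cap home on the open mister; I handed in at about 12 s, still gripping it and pushing down at about 30 N.

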